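# Pipette poised over a vial

### The arm

A 7-joint arm with a two-finger parallel gripper is mounted at the origin on the work surface. World frame = base frame: x ahead of the robot, y to its left, z up, the work surface at z = 0. Lengths are in m, angles in rad, forces in N, time in s.
With the tool pointing down it reaches from about 0.425 to 0.875 m from the base axis. Payload 9.9 kg.
Tool frame: the origin (TCP) lies on the centre line of the jaws, within the pads' length; the fingertips stand 22 mm ahead of it and the grasp point (between the pads) lies 3 mm ahead of it (r.nose_length is the distance from the TCP to the fingertips, in m); z points along the fingers, y is the line along which they close (so a half turn about z gives the same grasp; the last joint's range is limited). The gripper opens to 85 mm and grips with 20 to 120 N. Pads are 22 mm wide; open, the fingers measure 114 mm over their backs; the gripper's body (76 mm by 85 mm) begins 54 mm behind the grasp point. The pads swing forward as they close: fully open they stand 13 mm farther back than shut.
Start: joints at [-1.38, 0.576, 0.025, 1.437, -0.015, 1.129, -0.057], TCP at [0.183, 0.65, 0.253] pointing down, gripper open.
Joint ranges: [-2.76, 2.76], [-0.34, 2.15], [-1.52, 1.57], [0.19, 2.46], [-1.09, 4.23], [0.17, 1.99], [-2.82, 2.82]. Speed limits (rad/s): [2.22, 2.22, 3.01, 3.01, 3.14, 3.14, 3.14].

### API

Orientations are given as [roll, pitch, yaw] about the fixed x, y, z axes, in that order (R = Rz(yaw) Ry(pitch) Rx(roll)).
In Python, from plant import r, vision, ticket gives the robot as it stands.
- The arm moves only by the shell command python3 -m handwheel 'ROWS' [FORCE]. ROWS is JSON, a list of rows, each a list of 5 numbers: the shift along the tool's x, y, z in m, then the turn about the tool's z in rad, then the opening, from -1 (shut) to 1 (fully open). In form: [[x, y, z, yaw, grip], ...]. A call has 1 to 5 rows; each row is the pose to reach, as a shift and turn from the pose commanded when the call began, along the tool's axes at that moment; what a row does not reach only later rows make up. A row lasts 1/10 s, in which the tool goes at most 50 mm and 8.59 degrees, less where a joint would pass 70% of its speed; a pose out of reach is approached as far as the arm can. A call with a gripper value outside its range is refused whole. The fingers move at their own pace and stop on an object; FORCE is the grip in N (left out, the last holds). Time passes only in rows, so rows that repeat a pose let the fingers close. It gives the time, the measured TCP pose, the force, the opening and the grip force at its end, in the units of the state.
- r.state(): the state, without advancing time (a new reading comes with each control period).
- vision.grab_frame(name): name is "scene" or "top" or "wrist"; returns (picture, depth): 384x512x3 uint8, red, green, blue; 384x512 float32, m along the optical axis (not along the pixel's ray), 0 where there is no reading.
- vision.get_calibration(name): a dict with "vertical_fov" (degrees; the focal length in pixels is half the picture's height over the tangent of half this angle, whatever the lens; pixels are square), "cx", "cy" (the principal point, pixels), "k1" (the pictures are not rectified: a ray, as slopes to the right and down, at radius r is drawn at 1 + k1 r^2 times it, then the intrinsics apply), "rvec" (rotation vector, rad) and "tvec" (3), from world to camera coordinates, as OpenCV has them; the wrist camera has in their place "hand_eye" (4x4, takes a point from camera to tool coordinates, whose origin is the TCP and whose axes are the flange's). Camera axes: x right, y down, z forward; pixel columns grow to the right and rows downward; lengths in m; the calibration is good to about 2 mm. A picture is of the moment at which its call begins: read the wrist's pose just before it. get_calibration takes no time and is no camera call.
- ticket.close_job(): hands the job in; it is judged then, once.
The state is a dict: "t": time; "joint_positions": joint angles; "qvel": joint speeds; "effort": joint torques, N m; "tool_pos": TCP position; "eef_rot": TCP orientation; "force": force on the tool from outside, world axes, zero at the start; "ft_torque": the same for the moment, N m; "grip_width": finger opening in m; "gripper_force": force on a finger pad.
Only numpy, scipy, OpenCV 4.12 (cv2) and the standard library are available. Lean on these libraries where they do the work, as an engineer would, in place of code of your own. Each camera call takes 0.05 s, during which the arm holds its last target. There are 200 camera calls.

### The job

First stand the open amber vial upright in the well of the aluminium block, fully down, and let go of it. Then lift the pipette out of its stand, carry it over the tube rack with its tip higher than the tubes, and finish still holding it, upright and still, with its tip centred about 10 mm above the vial's mouth and not touching the vial. Leave the rack, the capped bottle and the cup of sticks where they are.

Things in the scene. Friction and masses are not known exactly. Their poses are not given: they have to be found in the camera images.
- vial_mid (a point): Centre (half-way up, on the axis) of the loose vial: an open-topped round amber glass tube with a flat closed bottom, 28 mm outside diameter, 80 mm tall, wall 2.5 mm. z is its axis, upwards. It starts upright on the work surface, on the left or on the right of the rack. Take it from above by its upper half, so that the fingertips stay above the block.
- vial_mouth (a point): Centre of the vial's open mouth, at rim height, 40 mm above vial_mid (80 mm above its bottom). Mouth 23 mm inside diameter.
- block_hole0 (a point): Centre of the mouth of the round well in the aluminium block, level with the block's top, 30 mm above the work surface. The well is 31 mm in diameter and 20 mm deep, with a 2 mm chamfer. The block, 80 x 66 x 30 mm, is fixed; with the vial fully down, vial_mid is 20 mm above this point. The block stands on one side of the rack (left or right), the pipette stand on the other.
- pipette_mid (a point): Centre of the pipette's cylindrical grip, a plain white barrel 24 mm in diameter and 56 mm long, 103 mm above the tip. z is the pipette's axis, upwards. The pipette is 145 mm long in all: above the barrel a push button ends 42 mm above this point; below the barrel a narrow grey nozzle (14 mm) and a thin blue tip. It starts upright in its stand, the barrel's lower end resting on the stand's top plate, 90 mm above the work surface.
- pipette_tip (a point): The lowest point of the pipette, on its axis, 103 mm below pipette_mid; the tip end is 4 mm in diameter. In the stand it is 15 mm above the work surface.
- stand: The fixed pipette stand, origin at the centre of its underside: an 85 mm square black foot, four thin steel legs and a 70 mm square top plate (top at 90 mm) with a hole of 17 mm in its middle in which the pipette hangs. The pipette leaves it straight upwards: it is free when its tip is above 90 mm.
- rack: The loose grey tube rack (0.6 kg) with ten white-capped tubes firmly fixed in it, between the block and the stand; origin at the centre of its underside. 190 mm long (its x axis), 60 mm wide (its y axis); the caps' tops are 110 mm above the work surface. Leave it alone.
- bottle: A loose capped bottle, 42 mm in diameter, 85 mm tall, standing on the other side of the rack from the vial; origin at the centre of its underside. Leave it alone.
- cup: A loose white cup of thin wooden sticks, 66 mm in diameter, sticks reaching about 145 mm high, beyond the rack; origin at the centre of its underside. Leave it alone.
Mind the look-alikes: they are no part of the job. Leave any yellow look-alike of the part that bears pipette_mid alone.

How it is judged:
On the way, in this order (a step that is already met when the one before it is completed fails the run):
1. The vial stands in the block's well, fully down, and is let go (horizontal distance between vial_mid and block_hole0 below 0.006 m and z of vial_mid in the frame of block_hole0 below 0.023 m and angle between vial_mid's own z axis and vertical below 0.08 rad and contact force between the fingers and vial below 0.1 N), for 0.2 s.
2. The pipette is above the rack, its tip higher than the tubes (y of pipette_tip in the frame of rack between -0.03 and 0.03 m and height (world z) of pipette_tip above 0.111 m), for 0.02 s.
At the end, for the whole second after the job is handed in: The vial stands let go in the well (within 6 mm of its axis, within 3 mm of fully down, tilt under 0.08 rad); the pipette is held in the fingers, still, tilt under 0.1 rad, its tip within 6 mm sideways of the mouth's centre and 3 to 18 mm above the rim, touching neither vial nor block (all of step 1 and horizontal distance between pipette_tip and vial_mouth below 0.006 m and z of pipette_tip in the frame of vial_mouth between 0.003 and 0.018 m and angle between pipette_mid's own z axis and vertical below 0.1 rad and linear speed of pipette below 0.02 m/s and contact force between the fingers and pipette above 0.5 N and contact force between pipette and vial below 0.05 N and contact force between pipette and block below 0.05 N); the arm keeps its last pose, push and grip.
It fails at once if The tube rack is shifted by more than 10 mm (distance of rack from where it was at the start of the episode above 0.01 m).
It fails at once if The capped bottle is shifted by more than 10 mm (distance of bottle from where it was at the start of the episode above 0.01 m).
It fails at once if The cup of sticks is shifted by more than 10 mm (distance of cup from where it was at the start of the episode above 0.01 m).
It fails at once if The pipette touches the vial (contact force between pipette and vial above 0.5 N).
It also fails if it takes over 69 s, if anything falls off the work surface, if the arm or the gripper's body presses on something with over 40 N, if the wrist force passes 120 N, or if a joint passes its speed limit or range.

## Working session

There is one attempt and no reset: what is moved stays moved. The work goes in short steps, Python scripts to look and compute and a shell command to move; the robot and the scene stay as the last step left them, time stands still between calls to the robot, and variables do not carry over. Pictures are saved under pics/ and viewed, at most 10 in all, crops included, and the job is handed in when it is done.

```bash
mkdir -p pics; ls; cat > h.py <<'E'
import numpy as np, cv2
from plant import r, vision, ticket
from scipy.spatial.transform import Rotation as Ro
def K(c):
    f=192/np.tan(np.radians(c["vertical_fov"])/2); return f
def snap(n,fn):
    s=r.state(); p,d=vision.grab_frame(n)
    cv2.imwrite(f'pics/{fn}.png',p[:,:,::-1]); np.savez(f'pics/{fn}.npz',p=p,d=d,pos=s['tool_pos'],rot=np.array(s['eef_rot']),n=n)
def ray(fn,uv):
    """origin, directions (z_cam=1) in world"""
    z=np.load(f'pics/{fn}.npz'); n=str(z['n']); c=vision.get_calibration(n); f=K(c)
    uv=np.atleast_2d(np.array(uv,float)); q=(uv-[c['cx'],c['cy']])/f
    s=q.copy()
    for _ in range(20): s=q/(1+c['k1']*(s**2).sum(1,keepdims=True))
    v=np.c_[s,np.ones(len(s))]
    if 'hand_eye' in c:
        H=np.array(c['hand_eye']); R=Ro.from_euler('xyz',z['rot']).as_matrix()
        return R@H[:3,3]+z['pos'], v@(R@H[:3,:3]).T
    R=cv2.Rodrigues(np.array(c['rvec'],float))[0]; t=np.array(c['tvec'],float).ravel()
    return -R.T@t, v@R
def plane(fn,uv,zz):
    o,v=ray(fn,uv); return o+v*((zz-o[2])/v[:,2:])
def dep(fn,uv):
    o,v=ray(fn,uv); d=np.load(f'pics/{fn}.npz')['d']
    k=np.array([d[int(round(b)),int(round(a))] for a,b in np.atleast_2d(uv)])
    return o+v*k[:,None]
def cloud(fn):
    d=np.load(f'pics/{fn}.npz')['d']; h,w=d.shape
    g=np.stack(np.meshgrid(np.arange(w),np.arange(h)),-1).reshape(-1,2)
    o,v=ray(fn,g); return (o+v*d.reshape(-1,1)).reshape(h,w,3),d>0
E
python3 - <<'E'
from h import *
np.set_printoptions(precision=4,suppress=True)
snap('scene','s0');snap('top','t0')
import cv2
for n in('scene','top','wrist'):print(vision.get_calibration(n))
print(r.state())
for n in ('s0','t0'):
    a=cv2.imread(f'pics/{n}.png'); cv2.imwrite(f'pics/{n}b.png',cv2.resize(a,(800,600),interpolation=cv2.INTER_CUBIC))
E
```

```text
pics
{'vertical_fov': 47.02791724904778, 'cx': 258.5997098379336, 'cy': 198.49298698264224, 'k1': -0.09401005235946173, 'rvec': array([ 1.7974,  1.6942, -0.7324]), 'tvec': array([-0.0133, -0.3645,  1.3646])}
{'vertical_fov': 54.325747117004546, 'cx': 257.7291807789385, 'cy': 186.57896174036767, 'k1': 0.03802393921392762, 'rvec': array([ 2.1153, -2.1315,  0.1686]), 'tvec': array([0.0171, 0.5822, 0.8002])}
{'vertical_fov': 65.89230673708299, 'cx': 255.23744939252538, 'cy': 190.21141656571015, 'k1': -0.029841406818449986, 'hand_eye': array([[-0.0005, -0.961 , -0.2767,  0.0709],
       [ 1.    , -0.0005,  0.    ,  0.0017],
       [-0.0002, -0.2767,  0.961 , -0.1201],
       [ 0.    ,  0.    ,  0.    ,  1.    ]])}
{'t': 0.1, 'joint_positions': array([-1.3798,  0.5765,  0.0248,  1.4378, -0.015 ,  1.129 , -0.0565]), 'qvel': array([-0.0005, -0.0022, -0.001 , -0.0017,  0.0001,  0.0009, -0.001 ]), 'effort': array([  0.0065, -76.7307,   2.2576, -28.6604,   0.0158,   0.0086,
        -0.    ]), 'tool_pos': array([0.183 , 0.6493, 0.2525]), 'eef_rot': array([-3.1401,  0.0001,  2.8669]), 'force': array([ 0.1446, -0.0606,  0.0777]), 'ft_torque': array([ 0.0118, -0.0303,  0.0104]), 'gripper_force': 0.0, 'grip_width': 0.08544005176582997}
```

View pics/t0b.png

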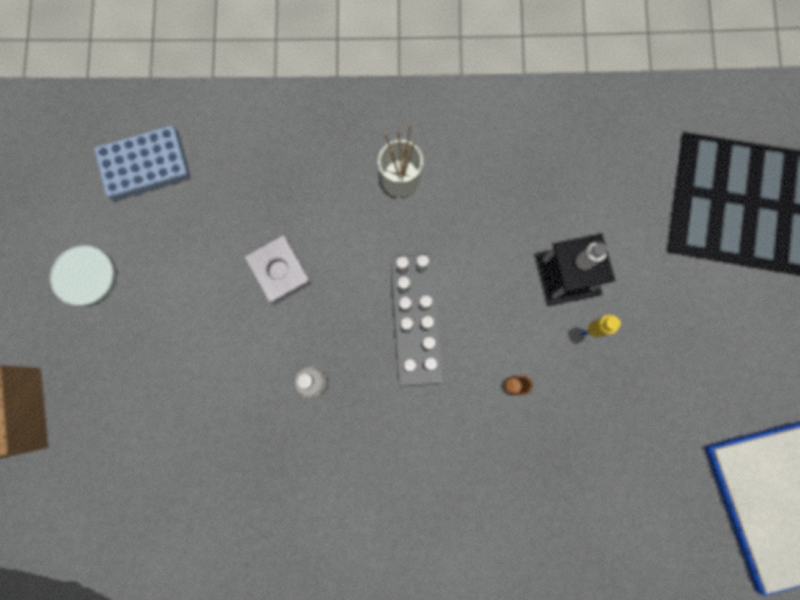

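View pics/s0b.png

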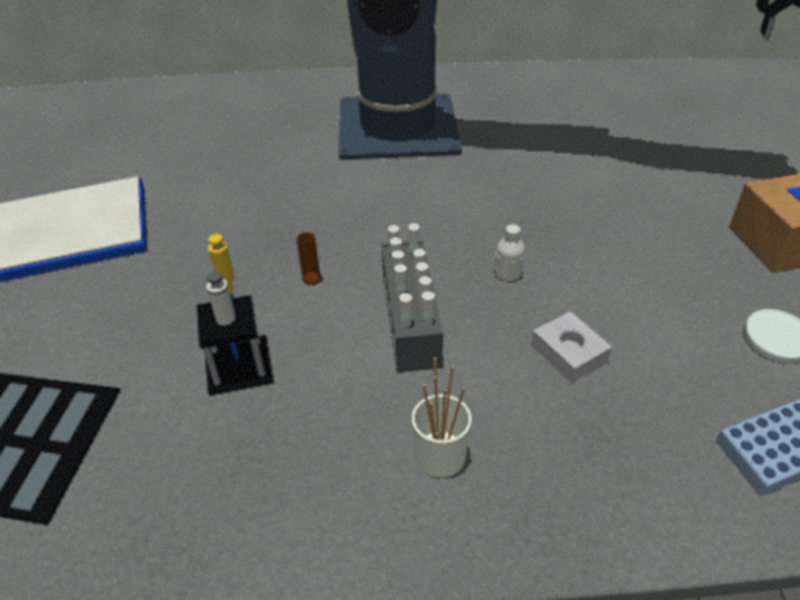

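Top view (800x600): vial at (517,385), block well (277,268), rack (417,320), bottle (310,381), cup (400,168), pipette button (597,252) in the stand, and the yellow look-alike at (605,326). The scene view shows the same things from the far side, with the vial at (308,258) and the well at (572,338). Next I'll measure with depth and two-view rays.

```bash
python3 - <<'E'
from h import *
np.set_printoptions(precision=4,suppress=True)
k=512/800
def tri(a,b):
    o1,v1=ray('t0',np.array(a)*k);o2,v2=ray('s0',np.array(b)*k)
    A=np.c_[v1[0],-v2[0]];t=np.linalg.lstsq(A,o2-o1,rcond=None)[0]
    p,q=o1+v1[0]*t[0],o2+v2[0]*t[1];return (p+q)/2,np.linalg.norm(p-q)
print('well',tri((277,268),(572,338)));print('button',tri((598,249),(214,277)))
print('vialmid',tri((517,385),(308,258)))
C,ok=cloud('t0')
for n,(u,v,w,h) in dict(vial=(517,385,24,20),block=(277,268,45,45),stand=(580,268,60,50),yellow=(603,326,35,25),rack=(417,320,35,80),bottle=(310,381,25,25),cup=(400,168,30,40)).items():
    P=C[int((v-h)*k):int((v+h)*k),int((u-w)*k):int((u+w)*k)].reshape(-1,3)
    P=P[(P[:,2]>.012)&(P[:,2]<.3)]
    hs=np.histogram(P[:,2],bins=np.arange(.01,.18,.01))[0]
    print(n,len(P),P.min(0),P.max(0),hs)
    zt=np.percentile(P[:,2],95);Q=P[P[:,2]>zt-.012];print('  top',zt,(Q.min(0)+Q.max(0))/2,Q.mean(0))
print('floor',C[250:260,250:260,2].mean())
Q=C[int(223*k):int(313*k),int(232*k):int(322*k)].reshape(-1,3)
Q=Q[(Q[:,2]>.02)&(Q[:,2]<.04)]
print(cv2.minAreaRect(Q[:,:2].astype(np.float32)*1000))
Q=C[int(220*k):int(320*k),int(530*k):int(630*k)].reshape(-1,3)
Q=Q[(Q[:,2]>.08)&(Q[:,2]<.097)]
print(cv2.minAreaRect(Q[:,:2].astype(np.float32)*1000))
E
```

```text
well (array([0.6234, 0.2017, 0.0308]), np.float64(0.00017862043437644098))
button (array([ 0.6165, -0.2398,  0.1577]), np.float64(0.003249092527690972))
vialmid (array([ 0.4473, -0.1503,  0.0411]), np.float64(0.002104134607390791))
vial 161 [ 0.435  -0.1619  0.0123] [ 0.4609 -0.1342  0.0832] [12 16 18 19 17 21 30 28  0  0  0  0  0  0  0  0]
  top 0.08165783704626106 [ 0.4477 -0.1481  0.0775] [ 0.4478 -0.1473  0.079 ]
block 930 [0.5734 0.1546 0.012 ] [0.6732 0.251  0.0363] [ 70 266 594   0   0   0   0   0   0   0   0   0   0   0   0   0]
  top 0.033274805218250346 [0.6233 0.2032 0.0288] [0.6227 0.2026 0.0306]
stand 1178 [ 0.5322 -0.2818  0.012 ] [ 0.6563 -0.1936  0.1631] [ 17  13  11  16  12   7   6 385 495  18  18  20  28  63  39  30]
  top 0.1580134497548474 [ 0.6154 -0.2387  0.1546] [ 0.615  -0.2383  0.156 ]
yellow 225 [ 0.5122 -0.265   0.0126] [ 0.5344 -0.2425  0.1486] [ 3  1  3  2  3  0  7 18 13 21 18 28 42 66  0  0]
  top 0.14666402078554036 [ 0.5243 -0.2545  0.1416] [ 0.5239 -0.2541  0.145 ]
rack 2304 [ 0.4486 -0.0398  0.012 ] [0.6407 0.0297 0.1143] [   2    2    2    2    3 1755   29   12   28  178  291    0    0    0
    0    0]
  top 0.11152571997488735 [ 0.5447 -0.005   0.1071] [ 0.5445 -0.0047  0.1102]
bottle 323 [0.4346 0.1262 0.0136] [0.4744 0.1677 0.0903] [  8  10  13  27 109  73   8  74   1   0   0   0   0   0   0   0]
  top 0.08664133061762833 [0.4547 0.1473 0.0827] [0.4547 0.1467 0.0852]
cup 712 [ 0.741  -0.0152  0.012 ] [0.8053 0.0472 0.1458] [ 62  63  68  81  86  89 153  17  12  18  20  17  21   5   0   0]
  top 0.12524997189770046 [0.7733 0.0149 0.1302] [0.7761 0.0131 0.1292]
floor 0.00979411707393502
((623.663818359375, 203.39932250976562), (80.94277954101562, 66.29105377197266), 29.590600967407227)
((616.1934814453125, -239.01905822753906), (70.3963623046875, 72.77322387695312), 11.244180679321289)
```

Depth and triangulation agree with each other and with the stated heights: vial (0.448,-0.148), well (0.623,0.2025) and pipette (0.616,-0.239). I'll keep the present yaw and go by way of (0.5,0.3).

```bash
cat >> h.py <<'E'
def go(*T):
    s=r.state(); R=Ro.from_euler('xyz',s['eef_rot']).as_matrix(); p=np.array(s['tool_pos'])
    print('at',p.round(4),np.round(s['eef_rot'],4),'w',round(s['grip_width'],4),'gf',round(s['gripper_force'],1),'t',s['t'])
    for t in T: print(t,((np.array(t)-p)@R).round(4))
E
python3 -c "
from h import *
go((.5,.3,.2525),(.448,-.148,.2525))
yaw=r.state()['eef_rot'][2]
d=np.array([.448-.5,-.148-.3,0]);print(d@Ro.from_euler('xyz',r.state()['eef_rot']).as_matrix())"
```

```text
at [0.183  0.6493 0.2525] [-3.1401e+00  1.0000e-04  2.8669e+00] w 0.0854 gf 0.0 t 0.1
(0.5, 0.3, 0.2525) [-0.3998 -0.2502  0.0004]
(0.448, -0.148, 0.2525) [-0.4713 -0.6955  0.0011]
[-0.07148982 -0.44530524  0.00067128]
```

```bash
python3 -m handwheel '[[-0.2,-0.125,0,0,1],[-0.2,-0.125,0,0,1],[-0.2,-0.125,0,0,1],[-0.2,-0.125,0,0,1],[-0.2,-0.125,0,0,1]]' 40
python3 -m handwheel '[[-0.2,-0.125,0,0,1],[-0.2,-0.125,0,0,1],[-0.2,-0.125,0,0,1],[-0.2,-0.125,0,0,1],[-0.2,-0.125,0,0,1]]'
python3 -m handwheel '[[-0.036,-0.223,0,0,1],[-0.036,-0.223,0,0,1],[-0.036,-0.223,0,0,1],[-0.036,-0.223,0,0,1],[-0.036,-0.223,0,0,1]]'
python3 -m handwheel '[[-0.036,-0.223,0,0,1],[-0.036,-0.223,0,0,1],[-0.036,-0.223,0,0,1],[-0.036,-0.223,0,0,1],[-0.036,-0.223,0,0,1]]'
python3 -m handwheel '[[0,0,0,0,1],[0,0,0,0,1]]'
python3 -c "
from h import *
snap('wrist','w1');go((.448,-.148,.13),(.448,-.148,.063))
a=cv2.imread('pics/w1.png'); cv2.imwrite('pics/w1b.png',cv2.resize(a,(800,600)))
C,ok=cloud('w1');P=C[ok];P=P[(abs(P[:,0]-.448)<.03)&(abs(P[:,1]+.148)<.03)&(P[:,2]>.02)]
print(P[:,2].max());T=P[P[:,2]>.074];print((T.min(0)+T.max(0))/2,T.mean(0),np.ptp(T,0))"
```

```text
t: 0.6
tool_pos: [0.3441, 0.4719, 0.2532]
eef_rot: [-3.14, 0.001, 2.864]
force: [1.5, 0.1, 0.6]
grip_width: 0.0856
gripper_force: 0.0
t: 1.1
tool_pos: [0.5024, 0.297, 0.2531]
eef_rot: [-3.14, 0.001, 2.864]
force: [0.5, 0.2, -0.0]
grip_width: 0.0854
gripper_force: 0.0
t: 1.6
tool_pos: [0.4733, 0.0716, 0.2533]
eef_rot: [-3.14, -0.0, 2.862]
force: [0.0, -0.1, -0.4]
grip_width: 0.0856
gripper_force: 0.0
t: 2.1
tool_pos: [0.4472, -0.1525, 0.2534]
eef_rot: [-3.14, 0.0, 2.862]
force: [-0.1, 0.3, -0.4]
grip_width: 0.0855
gripper_force: 0.0
t: 2.3
tool_pos: [0.4484, -0.1484, 0.2531]
eef_rot: [3.141, -0.001, 2.865]
force: [0.7, 0.8, -0.1]
grip_width: 0.0855
gripper_force: 0.0
at [ 0.4486 -0.1474  0.2531] [ 3.1411e+00 -7.0000e-04  2.8673e+00] w 0.0853 gf 0.0 t 2.35
(0.448, -0.148, 0.13) [ 0.0003 -0.0008  0.1231]
(0.448, -0.148, 0.063) [ 0.0003 -0.0008  0.1901]
0.33183985561963647
[ 0.44124374 -0.14800028  0.20292158] [ 0.43274065 -0.14789165  0.31411112] [0.04126391 0.05999728 0.25783655]
```

View pics/w1b.png

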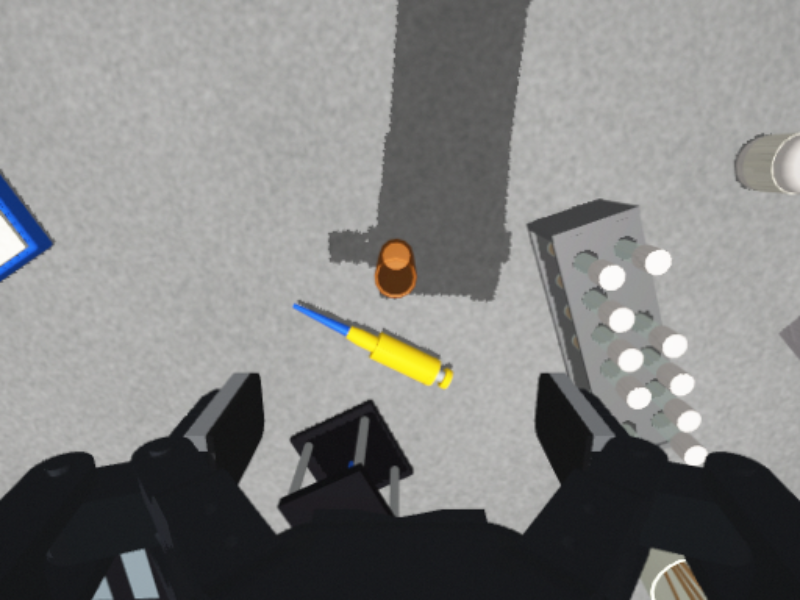

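The wrist view shows the amber vial with its mouth centred at about (396,277), clear of everything around it. The yellow look-alike is at (410,360) and the rack is on the right. I'll check the mouth ray against the estimate.

```bash
python3 -c "
from h import *
k=.64
print(plane('w1',[[396*k,277*k]],.08),plane('w1',[[396*k,257*k]],.0))
C,ok=cloud('w1');P=C[140:195,235:272].reshape(-1,3);P=P[(P[:,2]>.02)&(P[:,2]<.1)]
T=P[P[:,2]>.074];print((T.min(0)+T.max(0))/2,T.mean(0),np.ptp(T,0),P[:,2].max())"
```

```text
[[ 0.4481021 -0.148369   0.08     ]] [[ 0.45031554 -0.14945445  0.        ]]
[ 0.44827468 -0.14924468  0.07760699] [ 0.44836346 -0.14916287  0.07891074] [0.02720201 0.02732887 0.00720736] 0.08121067262853016
```

```bash
python3 -m handwheel '[[0,-0.001,0.04,0,1],[0,-0.001,0.08,0,1],[0,-0.001,0.12,0,1],[0,-0.001,0.15,0,1],[0,-0.001,0.17,0,1]]'
python3 -m handwheel '[[0,0,0.01,0,1],[0,0,0.02,0,1],[0,0,0.02,0,1],[0,0,0.02,0,-1],[0,0,0.02,0,-1]]' 40
python3 -m handwheel '[[0,0,0,0,-1],[0,0,0,0,-1],[0,0,0,0,-1],[0,0,0,0,-1],[0,0,0,0,-1]]'
python3 -m handwheel '[[0,0,0,0,-1],[0,0,0,0,-1],[0,0,0,0,-1],[0,0,0,0,-1],[0,0,0,0,-1]]'
```

```text
t: 2.85
tool_pos: [0.4479, -0.1471, 0.0812]
eef_rot: [3.141, -0.002, 2.87]
force: [0.2, 0.0, 0.4]
grip_width: 0.0857
gripper_force: 0.0
t: 3.35
tool_pos: [0.4489, -0.1493, 0.0641]
eef_rot: [3.141, 0.002, 2.867]
force: [0.5, -0.4, -0.5]
grip_width: 0.0591
gripper_force: 0.0
t: 3.85
tool_pos: [0.4486, -0.1493, 0.0637]
eef_rot: [3.142, 0.001, 2.867]
force: [-0.3, -0.0, 6.8]
grip_width: 0.0279
gripper_force: 39.5
t: 4.35
tool_pos: [0.4486, -0.1493, 0.0637]
eef_rot: [3.142, 0.001, 2.867]
force: [-1.7, -0.5, 6.7]
grip_width: 0.0278
gripper_force: 39.5
```

```bash
python3 -m handwheel '[[0,0,-0.03,0,-1],[0,0,-0.07,0,-1],[0,0,-0.11,0,-1],[0,0,-0.15,0,-1],[0,0,-0.16,0,-1]]'
python3 -c "
from h import *
go((.6229,.2020,.2237),(.5,0.2025,.2237))"
```

```text
t: 4.85
tool_pos: [0.4497, -0.1499, 0.2271]
eef_rot: [3.141, 0.006, 2.866]
force: [-0.5, 0.1, -1.0]
grip_width: 0.0277
gripper_force: 39.6
at [ 0.4497 -0.1499  0.2271] [3.1412 0.0059 2.8664] w 0.0277 gf 39.6 t 4.85
(0.6229, 0.202, 0.2237) [-0.0711  0.3857  0.004 ]
(0.5, 0.2025, 0.2237) [0.0473 0.3528 0.0033]
```

```bash
python3 -m handwheel '[[-0.01,0.04,0,0,-1],[-0.01,0.09,0,0,-1],[-0.01,0.14,0,0,-1],[-0.01,0.19,0,0,-1],[-0.01,0.23,0,0,-1]]'
python3 -m handwheel '[[0,0.04,0,0,-1],[0,0.08,0,0,-1],[0,0.12,0,0,-1],[0,0.135,0,0,-1],[0,0.135,0,0,-1]]'
python3 -m handwheel '[[0,0,0,0,-1],[0,0,0,0,-1]]'
python3 -c "
from h import *
snap('wrist','w2')
go((.6229,.2020,.2237))
a=cv2.imread('pics/w2.png'); cv2.imwrite('pics/w2b.png',cv2.resize(a,(800,600)))"
```

```text
t: 5.35
tool_pos: [0.5203, 0.0726, 0.2226]
eef_rot: [3.141, -0.001, 2.869]
force: [2.0, 0.4, -0.4]
grip_width: 0.0278
gripper_force: 39.6
t: 5.85
tool_pos: [0.5566, 0.202, 0.222]
eef_rot: [-3.141, -0.002, 2.871]
force: [-0.3, -0.2, -0.5]
grip_width: 0.0276
gripper_force: 39.6
t: 6.05
tool_pos: [0.5568, 0.1972, 0.2231]
eef_rot: [-3.14, -0.0, 2.864]
force: [-0.1, -0.1, 0.3]
grip_width: 0.0281
gripper_force: 39.6
at [0.5569 0.1973 0.2233] [-3.1407 -0.      2.8644] w 0.0277 gf 39.6 t 6.1
(0.6229, 0.202, 0.2237) [-0.0622  0.0226 -0.0004]
```

View pics/w2b.png

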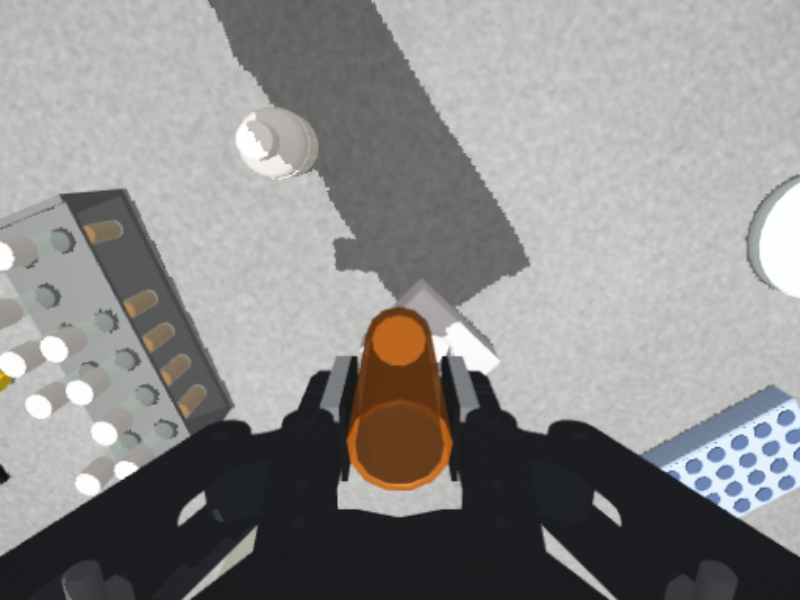

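The view shows the vial held straight in the jaws, bottom centre (399,340) and mouth (400,445), but it hides the well. I'll move beyond the well so that the camera sees it.

```bash
python3 -m handwheel '[[-0.05,0.02,0,0,-1],[-0.1,0.023,0,0,-1],[-0.15,0.023,0,0,-1],[-0.15,0.023,0,0,-1],[-0.15,0.023,0,0,-1]]'
python3 -m handwheel '[[0,0,0,0,-1],[0,0,0,0,-1]]'
python3 -c "
from h import *
snap('wrist','w3')
go((.6229,.2020,.2237))
a=cv2.imread('pics/w3.png'); cv2.imwrite('pics/w3b.png',cv2.resize(a,(800,600)))"
```

```text
t: 6.6
tool_pos: [0.7085, 0.178, 0.2224]
eef_rot: [-3.14, -0.0, 2.863]
force: [-0.7, -0.2, -0.6]
grip_width: 0.028
gripper_force: 39.6
t: 6.8
tool_pos: [0.7065, 0.1813, 0.2238]
eef_rot: [3.141, -0.0, 2.868]
force: [-0.4, 0.5, 0.5]
grip_width: 0.0276
gripper_force: 39.6
at [0.7066 0.1815 0.224 ] [ 3.1409e+00 -1.0000e-04  2.8677e+00] w 0.0277 gf 39.6 t 6.85
(0.6229, 0.202, 0.2237) [ 0.0862 -0.0029  0.0003]
```

View pics/w3b.png

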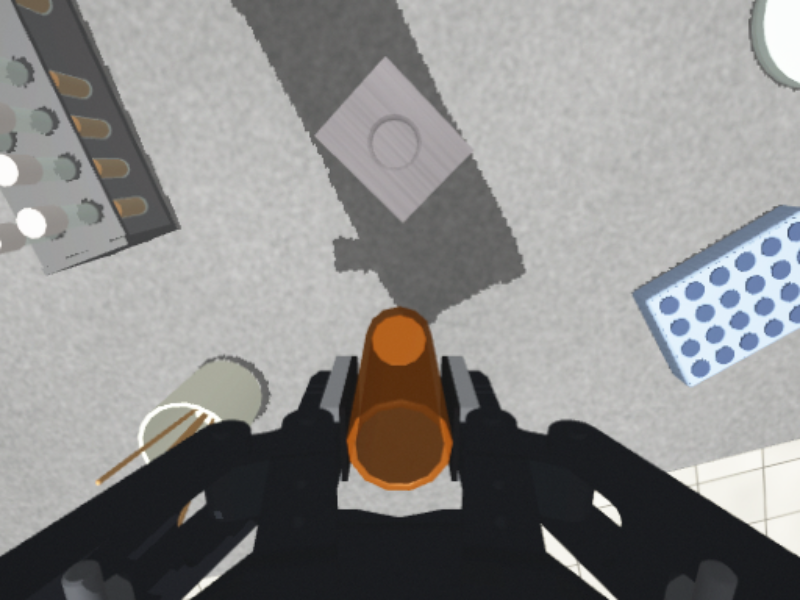

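The well's ring is centred at (395,143), with block corners at (386,57), (316,135), (403,221) and (472,152). The vial's bottom is at (399,340).

```bash
python3 -c "
from h import *
k=.64
q=plane('w3',np.array([[395,143],[386,57],[316,135],[403,221],[472,152]])*k,.03);print(q.round(4),q[1:].mean(0))
z=r.state()['tool_pos'][2]
b=plane('w3',np.array([[399,340]])*k,z-.0637);m=plane('w3',np.array([[400,445]])*k,z+.0163)
R=Ro.from_euler('xyz',r.state()['eef_rot']).as_matrix();p=r.state()['tool_pos']
print('vial in tool',(b-p)@R,(m-p)@R)
go((.623,.2025,.1))"
```

```text
[[0.6252 0.2035 0.03  ]
 [0.5747 0.212  0.03  ]
 [0.6066 0.1559 0.03  ]
 [0.675  0.195  0.03  ]
 [0.6441 0.2501 0.03  ]] [0.62509495 0.20325749 0.03      ]
vial in tool [[-0.00077097  0.00154597  0.06370097]] [[ 0.00151935  0.00177383 -0.01629864]]
at [0.7066 0.1815 0.224 ] [ 3.1409e+00 -1.0000e-04  2.8677e+00] w 0.0277 gf 39.6 t 6.85
(0.623, 0.2025, 0.1) [ 0.0862 -0.0024  0.124 ]
```

```bash
python3 -m handwheel '[[0.04,-0.002,0,0,-1],[0.08,-0.002,0,0,-1],[0.085,-0.002,0.04,0,-1],[0.085,-0.002,0.08,0,-1],[0.085,-0.002,0.11,0,-1]]'
python3 -m handwheel '[[0,0,0,0,-1],[0,0,0,0,-1],[0,0,0,0,-1]]'
python3 -c "
from h import *
go((.6244,.2025,.095))"
```

```text
t: 7.35
tool_pos: [0.6235, 0.2028, 0.1124]
eef_rot: [3.141, -0.0, 2.869]
force: [0.3, 0.3, -0.3]
grip_width: 0.0275
gripper_force: 39.6
t: 7.65
tool_pos: [0.6263, 0.2023, 0.1156]
eef_rot: [3.14, 0.003, 2.867]
force: [-0.1, -0.4, 0.6]
grip_width: 0.0279
gripper_force: 39.6
at [0.6263 0.2023 0.1156] [3.1398e+00 2.6000e-03 2.8669e+00] w 0.0279 gf 39.6 t 7.65
(0.6244, 0.2025, 0.095) [ 0.0019 -0.0004  0.0205]
```

```bash
python3 -m handwheel '[[0.002,0,0.008,0,-1],[0.002,0,0.015,0,-1],[0.002,0,0.015,0,-1],[0.002,0,0.015,0,-1],[0.002,0,0.015,0,-1]]'
python3 -c "
from h import *
go((.6244,.2025,.0735))"
python3 -m handwheel '[[0,0,0.002,0,-1],[0,0,0.004,0,-1],[0,0,0.006,0,-1],[0,0,0.008,0,-1],[0,0,0.008,0,-1]]'
python3 -c "
from h import *
go((.6244,.2025,.0735))"
```

```text
t: 8.15
tool_pos: [0.6235, 0.2024, 0.0984]
eef_rot: [3.142, 0.0, 2.867]
force: [-0.6, -0.1, -0.2]
grip_width: 0.0281
gripper_force: 39.6
at [0.6235 0.2024 0.0984] [3.1416e+00 2.0000e-04 2.8667e+00] w 0.0281 gf 39.6 t 8.15
(0.6244, 0.2025, 0.0735) [-0.0009  0.0003  0.0249]
t: 8.65
tool_pos: [0.6232, 0.2023, 0.09]
eef_rot: [-3.141, -0.0, 2.867]
force: [0.5, -1.3, 0.4]
grip_width: 0.0274
gripper_force: 39.6
at [0.6232 0.2023 0.09  ] [-3.1413e+00 -2.0000e-04  2.8667e+00] w 0.0274 gf 39.6 t 8.65
(0.6244, 0.2025, 0.0735) [-0.0011  0.0005  0.0165]
```

```bash
python3 -m handwheel '[[0,0,0.003,0,-1],[0,0,0.006,0,-1],[0,0,0.009,0,-1],[0,0,0.011,0,-1],[0,0,0.011,0,-1]]'
python3 -m handwheel '[[0,0,0.001,0,-1],[0,0,0.002,0,-1],[0,0,0.003,0,-1],[0,0,0.004,0,-1],[0,0,0.004,0,-1]]'
```

```text
t: 9.15
tool_pos: [0.6233, 0.2021, 0.0789]
eef_rot: [-3.141, -0.0, 2.867]
force: [1.9, -1.8, -1.2]
grip_width: 0.0276
gripper_force: 39.6
t: 9.65
tool_pos: [0.6235, 0.2022, 0.0752]
eef_rot: [-3.141, 0.0, 2.867]
force: [2.2, -2.3, 1.0]
grip_width: 0.0278
gripper_force: 39.7
```

```bash
python3 -m handwheel '[[-0.0005,0,0.0005,0,-1],[-0.0005,-0.0005,0.001,0,-1],[-0.0005,-0.0005,0.0015,0,-1],[-0.0005,-0.0005,0.0015,0,-1],[-0.0005,-0.0005,0.0015,0,-1]]'
```

```text
t: 10.15
tool_pos: [0.6236, 0.2021, 0.0739]
eef_rot: [3.141, -0.0, 2.867]
force: [-0.5, -0.5, 2.0]
grip_width: 0.0275
gripper_force: 39.8
```

Near the bottom. I'll press a touch further, then open.

```bash
python3 -m handwheel '[[0,0,0.0005,0,-1],[0,0,0.001,0,-1],[0,0,0.001,0,-1],[0,0,0.001,0,-1]]'
python3 -m handwheel '[[0,0,0,0,1],[0,0,0,0,1],[0,0,0,0,1],[0,0,0,0,1],[0,0,0,0,1]]'
python3 -m handwheel '[[0,0,0,0,1],[0,0,0,0,1],[0,0,0,0,1],[0,0,0,0,1],[0,0,0,0,1]]'
python3 -m handwheel '[[0,0,-0.03,0,1],[0,0,-0.07,0,1],[0,0,-0.11,0,1],[0,0,-0.15,0,1],[0,0,-0.18,0,1]]'
python3 -c "
from h import *
snap('top','t1');snap('wrist','w4');go((.616,-.239,.2537))
C,ok=cloud('t1');k=.64
P=C[int(220*k):int(320*k),int(230*k):int(330*k)].reshape(-1,3);P=P[(abs(P[:,0]-.624)<.04)&(abs(P[:,1]-.202)<.04)&(P[:,2]>.04)&(P[:,2]<.12)]
print(len(P),P.max(0));T=P[P[:,2]>P[:,2].max()-.008];print((T.min(0)+T.max(0))/2,np.ptp(T,0))
a=cv2.imread('pics/w4.png'); cv2.imwrite('pics/w4b.png',cv2.resize(a,(800,600)))"
```

```text
t: 10.55
tool_pos: [0.6238, 0.202, 0.0738]
eef_rot: [3.141, 0.0, 2.867]
force: [-1.1, -1.2, 10.4]
grip_width: 0.0275
gripper_force: 40.5
t: 11.05
tool_pos: [0.6236, 0.2019, 0.0726]
eef_rot: [-3.141, -0.0, 2.867]
force: [0.2, -0.2, -0.6]
grip_width: 0.0852
gripper_force: 0.0
t: 11.55
tool_pos: [0.6237, 0.2018, 0.0728]
eef_rot: [3.142, 0.0, 2.867]
force: [-0.5, -0.1, -0.9]
grip_width: 0.0855
gripper_force: 0.0
t: 12.05
tool_pos: [0.6241, 0.2018, 0.2557]
eef_rot: [3.14, 0.002, 2.867]
force: [0.7, 0.2, -0.4]
grip_width: 0.0853
gripper_force: 0.0
at [0.6257 0.2023 0.2579] [3.1368 0.0065 2.8666] w 0.0853 gf 0.0 t 12.15
(0.616, -0.239, 0.2537) [-0.1105 -0.4273  0.0029]
191 [0.6369556  0.21777704 0.09340682]
[0.62325869 0.2040816  0.08981571] [0.02739382 0.02739088 0.00718221]
```

View pics/w4b.png

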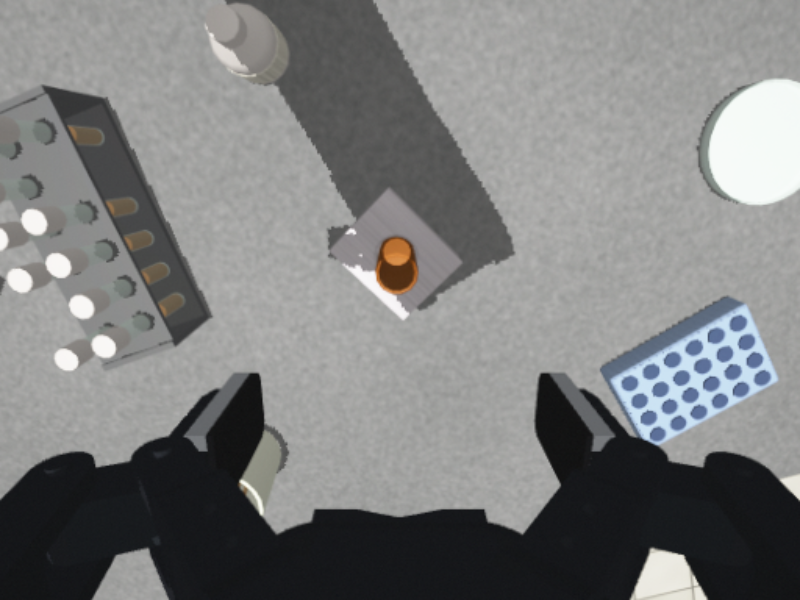

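The vial stands in the well with its mouth at (398,272), and its rim has risen by 10 mm as it should. Now to hover over the pipette.

```bash
python3 -m handwheel '[[-0.055,-0.214,0,0,1],[-0.055,-0.214,0,0,1],[-0.055,-0.214,0,0,1],[-0.055,-0.214,0,0,1],[-0.055,-0.214,0,0,1]]'
python3 -m handwheel '[[-0.055,-0.213,0,0,1],[-0.055,-0.213,0,0,1],[-0.055,-0.213,0,0,1],[-0.055,-0.213,0,0,1],[-0.055,-0.213,0,0,1]]'
python3 -m handwheel '[[0,0,0,0,1],[0,0,0,0,1],[0,0,0,0,1]]'
python3 -c "
from h import *
snap('wrist','w5');go((.6165,-.24,.2537))
a=cv2.imread('pics/w5.png'); cv2.imwrite('pics/w5b.png',cv2.resize(a,(800,600)))"
```

```text
t: 12.65
tool_pos: [0.6175, -0.0256, 0.2524]
eef_rot: [-3.138, 0.0, 2.861]
force: [0.4, 0.0, 0.9]
grip_width: 0.0852
gripper_force: 0.0
t: 13.15
tool_pos: [0.6116, -0.2455, 0.2521]
eef_rot: [-3.138, -0.001, 2.86]
force: [-0.5, 0.1, 0.5]
grip_width: 0.0851
gripper_force: 0.0
t: 13.45
tool_pos: [0.614, -0.237, 0.2523]
eef_rot: [3.14, -0.001, 2.869]
force: [0.6, 0.1, -0.2]
grip_width: 0.0854
gripper_force: 0.0
at [ 0.6141 -0.237   0.2525] [ 3.1406e+00 -5.0000e-04  2.8693e+00] w 0.0852 gf 0.0 t 13.5
(0.6165, -0.24, 0.2537) [-0.0032 -0.0023 -0.0012]
```

View pics/w5b.png

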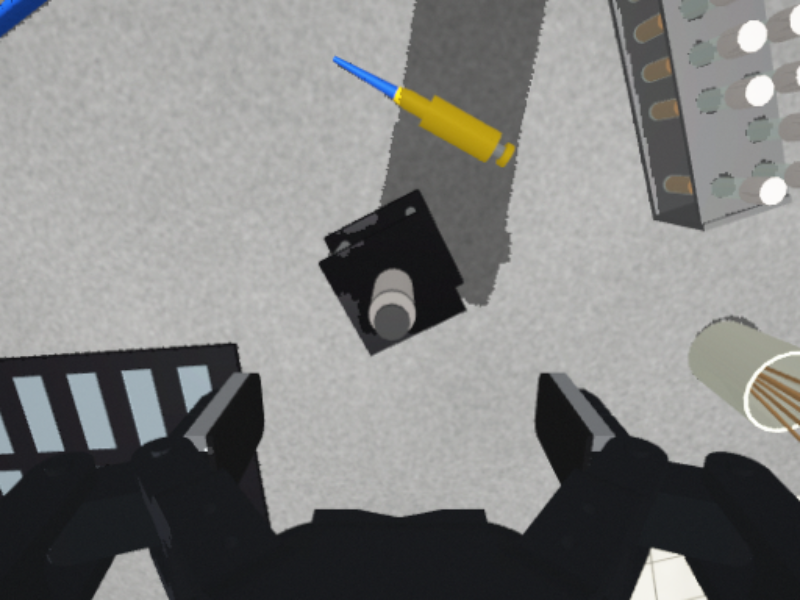

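The pipette's button is centred at (392,320), between the open jaws. The yellow look-alike is at about (455,125). I'll check both numerically.

```bash
python3 -c "
from h import *
np.set_printoptions(precision=4,suppress=True)
k=.64
A=np.array([[392,320],[392,301],[506,154],[465,130],[345,63],[412,210]])*k
print(dep('w5',A)); print(plane('w5',A[:1],.16),plane('w5',A[1:2],.146))
print(plane('w5',np.array([[392,272]])*k,.09))
C,ok=cloud('w5');P=C[170:225,230:272].reshape(-1,3);P=P[(P[:,2]>.15)&(P[:,2]<.2)];print((P.min(0)+P.max(0))/2,np.ptp(P,0))
"
```

```text
[[ 0.6152 -0.2389  0.16  ]
 [ 0.6101 -0.2377  0.1452]
 [ 0.5601 -0.1386  0.0203]
 [ 0.5359 -0.1638  0.0217]
 [ 0.4689 -0.2339  0.014 ]
 [ 0.5798 -0.2154  0.0295]]
[[ 0.6152 -0.2389  0.16  ]] [[ 0.6099 -0.2376  0.146 ]]
[[ 0.6075 -0.2376  0.09  ]]
[ 0.6168 -0.2396  0.1578] [0.0174 0.0175 0.007 ]
```

The yellow look-alike now lies on the table. It had already fallen over by the first wrist picture, before I gripped anything, and it isn't in the way. The pipette axis is at (0.616,-0.2395). Descending to grip it.

```bash
python3 -m handwheel '[[-0.003,-0.002,0,0,1],[-0.003,-0.002,0.02,0,1],[-0.003,-0.002,0.05,0,1],[-0.003,-0.002,0.08,0,1],[-0.003,-0.002,0.1,0,1]]'
python3 -m handwheel '[[0,0,0.01,0,1],[0,0,0.02,0,1],[0,0,0.028,0,1],[0,0,0.028,0,1],[0,0,0.028,0,1]]'
python3 -c "
from h import *
go((.6162,-.2395,.123))"
```

```text
t: 14.0
tool_pos: [0.6158, -0.2406, 0.1509]
eef_rot: [3.141, -0.002, 2.868]
force: [-0.5, -0.4, -0.5]
grip_width: 0.0856
gripper_force: 0.0
t: 14.5
tool_pos: [0.6163, -0.2419, 0.1254]
eef_rot: [-3.142, 0.001, 2.867]
force: [-0.8, 0.8, 0.0]
grip_width: 0.0862
gripper_force: 0.0
at [ 0.6163 -0.2419  0.1254] [-3.1415e+00  8.0000e-04  2.8668e+00] w 0.0862 gf 0.0 t 14.5
(0.6162, -0.2395, 0.123) [0.0008 0.0022 0.0024]
```

```bash
python3 -m handwheel '[[0.0005,0.002,0.002,0,1],[0.0005,0.002,0.002,0,1],[0.0005,0.002,0.002,0,0],[0.0005,0.002,0.002,0,-1],[0.0005,0.002,0.002,0,-1]]' 60
python3 -m handwheel '[[0,0,0,0,-1],[0,0,0,0,-1],[0,0,0,0,-1],[0,0,0,0,-1],[0,0,0,0,-1]]'
python3 -m handwheel '[[0,0,0,0,-1],[0,0,0,0,-1],[0,0,0,0,-1]]'
```

```text
t: 15.0
tool_pos: [0.6161, -0.2397, 0.1229]
eef_rot: [-3.142, 0.0, 2.867]
force: [-0.3, -0.7, 0.2]
grip_width: 0.0437
gripper_force: 0.0
t: 15.5
tool_pos: [0.6162, -0.2397, 0.123]
eef_rot: [-3.142, 0.0, 2.867]
force: [-1.5, 0.7, 3.8]
grip_width: 0.0228
gripper_force: 58.6
t: 15.8
tool_pos: [0.6162, -0.2398, 0.123]
eef_rot: [-3.142, 0.0, 2.867]
force: [-0.8, -0.2, 5.0]
grip_width: 0.0226
gripper_force: 58.6
```

```bash
python3 -m handwheel '[[0,0,-0.015,0,-1],[0,0,-0.03,0,-1],[0,0,-0.045,0,-1],[0,0,-0.06,0,-1],[0,0,-0.075,0,-1]]'
python3 -m handwheel '[[0,0,-0.02,0,-1],[0,0,-0.04,0,-1],[0,0,-0.055,0,-1],[0,0,-0.055,0,-1],[0,0,-0.055,0,-1]]'
python3 -c "
from h import *
snap('wrist','w6');snap('scene','s6');go((.62,-.1,.253),(.6237,.2022,.253))
a=cv2.imread('pics/w6.png'); b=cv2.imread('pics/s6.png')
w=np.vstack([cv2.resize(a[150:384,100:412],(400,300)),cv2.resize(b[100:250,50:250],(400,300))])
cv2.imwrite('pics/w6b.png',w)"
```

```text
t: 16.3
tool_pos: [0.6159, -0.2394, 0.199]
eef_rot: [3.141, -0.0, 2.867]
force: [-0.4, 0.9, -1.1]
grip_width: 0.0225
gripper_force: 59.1
t: 16.8
tool_pos: [0.6159, -0.2394, 0.2528]
eef_rot: [3.141, -0.0, 2.867]
force: [-0.0, -0.2, -1.2]
grip_width: 0.0226
gripper_force: 59.1
at [ 0.6155 -0.2393  0.2518] [ 3.1414e+00 -1.8000e-03  2.8669e+00] w 0.0227 gf 59.1 t 16.9
(0.62, -0.1, 0.253) [ 0.0335  0.1353 -0.0011]
(0.6237, 0.2022, 0.253) [ 0.1119  0.4272 -0.0009]
```

View pics/w6b.png

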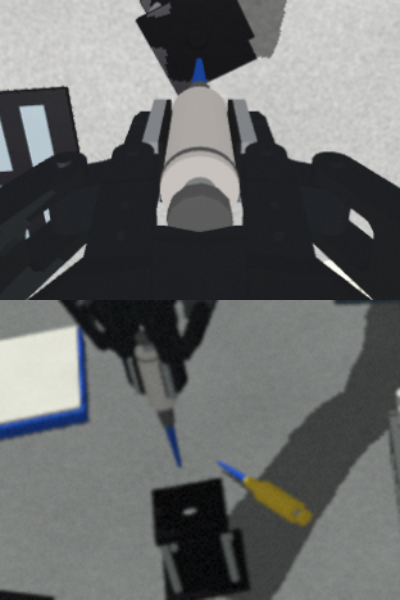

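The pipette is held upright and out of the stand. Its tip is at (199,58) in the wrist crop and (180,466) in the scene crop. Next is the tip's place in the tool frame.

```bash
python3 -c "
from h import *
z=np.load('pics/w6.npz');R=Ro.from_euler('xyz',z['rot']).as_matrix();p=z['pos']
print(((plane('w6',[[255.2,195.2]],p[2]-.108)-p)@R).round(4))
o1,v1=ray('w6',[[255.2,195.2]]);o2,v2=ray('s6',[[140,183]])
t=np.linalg.lstsq(np.c_[v1[0],-v2[0]],o2-o1,rcond=None)[0]
a,b=o1+v1[0]*t[0],o2+v2[0]*t[1];print(a,b,((a+b)/2-p)@R)
print(((plane('s6',[[140,183]],p[2]-.108)-p)@R).round(4))
"
```

```text
[[0.0011 0.0017 0.108 ]]
[ 0.61582898 -0.23763331  0.14325877] [ 0.61604337 -0.23874191  0.14341396] [0.0003232  0.0011565  0.10947207]
[[-0.0013  0.0016  0.108 ]]
```

```bash
python3 -m handwheel '[[0.008,0.03,0,0,-1],[0.016,0.06,0,0,-1],[0.024,0.09,0,0,-1],[0.032,0.12,0,0,-1],[0.04,0.15,0,0,-1]]'
python3 -m handwheel '[[0.008,0.03,0,0,-1],[0.016,0.06,0,0,-1],[0.024,0.09,0,0,-1],[0.032,0.12,0,0,-1],[0.04,0.15,0,0,-1]]'
python3 -m handwheel '[[0.008,0.03,0,0,-1],[0.016,0.06,0,0,-1],[0.024,0.09,0,0,-1],[0.032,0.12,0,0,-1],[0.032,0.127,0,0,-1]]'
python3 -m handwheel '[[0,0,0,0,-1],[0,0,0,0,-1],[0,0,0,0,-1],[0,0,0,0,-1]]'
python3 -c "
from h import *
snap('top','t7');go((.6238,.2022,.23),(.6238,.2022,.208))"
```

```text
t: 17.4
tool_pos: [0.6177, -0.0831, 0.2517]
eef_rot: [-3.141, -0.002, 2.867]
force: [0.0, -0.3, -0.5]
grip_width: 0.0228
gripper_force: 59.1
t: 17.9
tool_pos: [0.6199, 0.072, 0.2517]
eef_rot: [-3.141, -0.002, 2.867]
force: [-0.5, 0.6, -0.2]
grip_width: 0.0228
gripper_force: 59.1
t: 18.4
tool_pos: [0.6227, 0.2069, 0.2513]
eef_rot: [3.14, -0.003, 2.872]
force: [-0.3, 1.4, -0.4]
grip_width: 0.0225
gripper_force: 59.1
t: 18.8
tool_pos: [0.6243, 0.2002, 0.2529]
eef_rot: [-3.141, 0.0, 2.865]
force: [-0.5, -0.1, -0.1]
grip_width: 0.0228
gripper_force: 59.1
at [0.6243 0.2005 0.2529] [-3.1413e+00  2.0000e-04  2.8652e+00] w 0.0223 gf 59.1 t 18.85
(0.6238, 0.2022, 0.23) [0.001  0.0015 0.0229]
(0.6238, 0.2022, 0.208) [0.001  0.0015 0.0449]
```

```bash
python3 -m handwheel '[[0.001,0.002,0,0,-1],[0.001,0.002,0.01,0,-1],[0.001,0.002,0.02,0,-1],[0.001,0.002,0.025,0,-1],[0.001,0.002,0.025,0,-1]]'
python3 -m handwheel '[[0,0,0,0,-1],[0,0,0,0,-1],[0,0,0,0,-1]]'
python3 -c "
from h import *
snap('wrist','w8');snap('scene','s8');go((.6238,.2022,.208))
a=cv2.imread('pics/w8.png'); b=cv2.imread('pics/s8.png')
w=np.vstack([cv2.resize(a[120:270,155:355],(400,300)),cv2.resize(b[130:250,290:450],(400,300),interpolation=cv2.INTER_CUBIC)])
cv2.imwrite('pics/w8b.png',w)"
```

```text
t: 19.35
tool_pos: [0.6231, 0.2037, 0.2263]
eef_rot: [-3.14, -0.002, 2.867]
force: [-0.1, -0.2, -0.6]
grip_width: 0.0227
gripper_force: 59.1
t: 19.65
tool_pos: [0.6239, 0.204, 0.2282]
eef_rot: [3.141, 0.001, 2.867]
force: [-0.0, -0.6, -2.1]
grip_width: 0.0228
gripper_force: 59.1
at [0.6238 0.204  0.2281] [3.1413e+00 4.0000e-04 2.8668e+00] w 0.0227 gf 59.1 t 19.75
(0.6238, 0.2022, 0.208) [-0.0004 -0.0017  0.0201]
```

View pics/w8b.png

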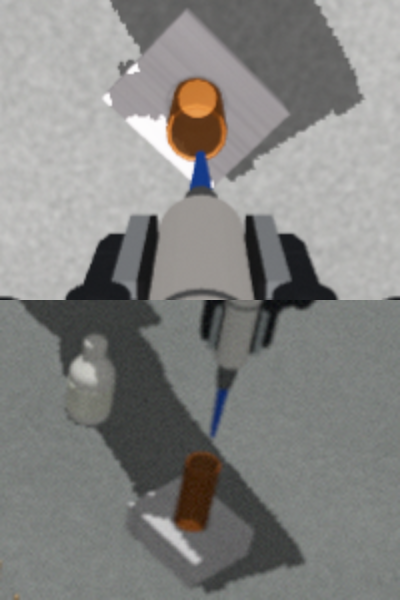

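The wrist crop shows the tip at (200,153) and the mouth centre at (197,133). The scene crop shows the tip at (213,437), just above the mouth at (204,459). I'll work out the tip-to-mouth offset.

```bash
python3 -c "
from h import *
def tri(u,w):
    o1,v1=ray('w8',[u]);o2,v2=ray('s8',[w])
    t=np.linalg.lstsq(np.c_[v1[0],-v2[0]],o2-o1,rcond=None)[0]
    return (o1+v1[0]*t[0]+o2+v2[0]*t[1])/2, np.linalg.norm(o1+v1[0]*t[0]-o2-v2[0]*t[1])
z=np.load('pics/w8.npz')['pos'][2]
print(tri((255,196.5),(375.2,184.8)),tri((253.5,186.5),(371.6,194)))
print('w',plane('w8',[[255,196.5]],z-.108),plane('w8',[[253.5,186.5]],.09))
print('s',plane('s8',[[375.2,184.8]],z-.108),plane('s8',[[371.6,193.8]],.09))
C,ok=cloud('w8');P=C[ok];P=P[(abs(P[:,0]-.624)<.025)&(abs(P[:,1]-.203)<.025)&(P[:,2]>.083)&(P[:,2]<.096)];print((P.min(0)+P.max(0))/2,np.ptp(P,0),P[:,2].max())"
```

```text
(array([0.62468713, 0.20524095, 0.1191531 ]), np.float64(0.00021379479600010628)) (array([0.62288929, 0.20365394, 0.09309864]), np.float64(0.0015609640445480124))
w [[0.62442012 0.20542727 0.12017346]] [[0.62398755 0.20413341 0.09      ]]
s [[0.62574652 0.20469336 0.12017346]] [[0.6188734  0.20433963 0.09      ]]
[0.62373254 0.2038616  0.08724502] [0.02696281 0.0270994  0.0083176 ] 0.091403822865264
```

```bash
python3 -m handwheel '[[0,-0.0015,0.004,0,-1],[0,-0.0015,0.008,0,-1],[0,-0.0015,0.012,0,-1],[0,-0.0015,0.016,0,-1],[0,-0.0015,0.018,0,-1]]'
python3 -m handwheel '[[0,0,0,0,-1],[0,0,0,0,-1],[0,0,0,0,-1],[0,0,0,0,-1],[0,0,0,0,-1]]'
python3 -c "
from h import *
snap('wrist','w9');snap('scene','s9');go((.6238,.2022,.209))
a=cv2.imread('pics/w9.png'); b=cv2.imread('pics/s9.png')
w=np.vstack([cv2.resize(a[150:225,205:305],(400,300)),cv2.resize(b[150:225,330:430],(400,300),interpolation=cv2.INTER_CUBIC)])
cv2.imwrite('pics/w9b.png',w)"
```

```text
t: 20.25
tool_pos: [0.6231, 0.2024, 0.2091]
eef_rot: [-3.141, -0.001, 2.867]
force: [0.6, 0.2, -1.7]
grip_width: 0.0226
gripper_force: 59.1
t: 20.75
tool_pos: [0.6234, 0.2025, 0.2099]
eef_rot: [3.141, 0.0, 2.867]
force: [-0.5, 0.2, -0.3]
grip_width: 0.0228
gripper_force: 59.1
at [0.6233 0.2025 0.2099] [3.1415e+00 1.0000e-04 2.8668e+00] w 0.023 gf 59.1 t 20.85
(0.6238, 0.2022, 0.209) [-0.0005 -0.0002  0.0009]
```

View pics/w9b.png

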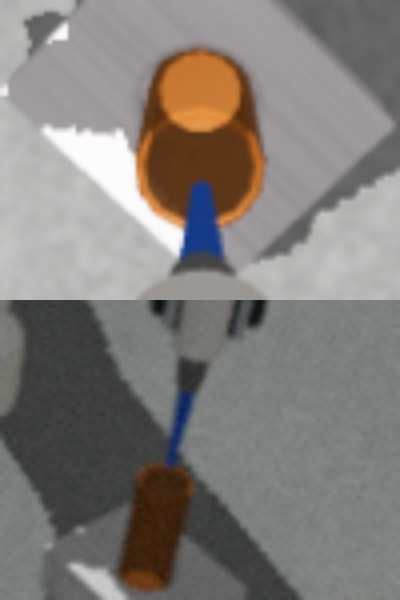

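The wrist crop shows the tip at (202,184) over the mouth centre at about (201,170). The scene crop shows the tip at (171,465) and the mouth centre at about (165,478).

```bash
python3 -c "
from h import *
z=np.load('pics/w9.npz')['pos'][2]
print('w',plane('w9',[[255.5,196]],z-.108),plane('w9',[[255.2,192.5]],.09))
print('s',plane('s9',[[372.75,191.25]],z-.108),plane('s9',[[371.2,194.5]],.09))
C,ok=cloud('w9');P=C[ok];P=P[(abs(P[:,0]-.624)<.025)&(abs(P[:,1]-.203)<.025)&(P[:,2]>.083)&(P[:,2]<.094)];print((P.min(0)+P.max(0))/2,np.ptp(P,0))
s=r.state();print(abs(s['qvel']).max(),s['gripper_force'])"
```

```text
w [[0.62354091 0.2044246  0.10193971]] [[0.62405157 0.20403113 0.09      ]]
s [[0.62421924 0.20334362 0.10193971]] [[0.62079357 0.20307352 0.09      ]]
[0.62363977 0.20364078 0.08733106] [0.0271844  0.02716322 0.00863718]
0.0025466152669936745 59.14955198764801
```

The tip is about 12 mm above the rim, and 1 to 3 mm off-centre depending on the view, which is within tolerance. The arm is still. Handing in.

```bash
python3 -c "
from h import *
print(ticket.close_job())"
```

```text
the job is handed in; nothing more can be done
None
```

I handed the job in, with no verdict returned: the vial stands let go in the well, and the pipette is held upright and still, its tip about 12 mm above the vial's mouth and within about 3 mm of its centre.

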